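# Line up the plaster tiles on the drying board

## Robot

A 7-joint arm with a two-finger parallel gripper is mounted at the origin on the work surface. World frame = base frame: x ahead of the robot, y to its left, z up, the work surface at z = 0. Lengths are in m, angles in degrees, forces in N, time in s.
With the tool pointing down it reaches from about 0.35 to 0.9 m from the base axis. Payload 19.9 kg.
Tool frame: the origin (TCP) lies at the very end of the fingers, on their centre line; the grasp point (between the pads) lies 19 mm behind it (manip.hold_point_z is the distance from the TCP to the grasp point, in m); y points along the fingers, x is the direction in which the jaws open and shut, and the axes are right-handed (so a half turn about y gives the same grasp; the last joint's range is limited). The gripper opens to 94 mm and grips with 3 to 60 N. Pads are 16 mm wide; open, the fingers measure 119 mm over their backs; the gripper's body (75 mm by 177 mm) begins 78 mm behind the grasp point.
Start: joints at [-77.951, 23.915, -0.59, 92.452, 0.269, 63.638, -3.037], TCP at [0.156, 0.605, 0.205] pointing down, gripper open.
Joint ranges: [-161.28, 161.28], [-22.2, 115.67], [-73.04, 71.86], [3.21, 147.25], [-68.34, 248.33], [10.77, 114.83], [-161.83, 161.83]. Speed limits (degrees/s): [108.29, 108.29, 136.94, 136.94, 172.46, 172.46, 172.46].

## Interface

Orientations are given as [roll, pitch, yaw] about the fixed x, y, z axes, in that order (R = Rz(yaw) Ry(pitch) Rx(roll)).
In Python, from cell import manip, imaging, finder gives the robot as it stands. The module is installed in compiled form; this text tells all that it offers.
- The arm moves only by the shell command python3 -m jog 'ROWS' [FORCE]. ROWS is JSON, a list of rows, each a list of 7 numbers: the closure, from -1 (fully open) to 1 (shut), then the shift along the tool's x, y, z in cm, then the turn, a rotation vector about the tool's x, y, z in degrees. In form: [[claw, x, y, z, rx, ry, rz], ...]. A call has 1 to 8 rows; each row is the pose to reach, as a shift and turn from the pose commanded when the call began, along the tool's axes at that moment; what a row does not reach only later rows make up. A row lasts 1/8 s, in which the tool goes at most 62.5 mm and 10.7 degrees, less where a joint would pass 70% of its speed; a pose out of reach is approached as far as the arm can. A call with a gripper value outside its range is refused whole. The fingers move at their own pace and stop on an object; FORCE is the grip in N (left out, the last holds). Time passes only in rows, so rows that repeat a pose let the fingers close. It gives the time, the measured TCP pose, the force and the opening at its end, in the units of the state.
- manip.get_obs(): the state, without advancing time (a new reading comes with each control period).
- imaging.get_image(name): name is "side" or "top"; returns (picture, depth): 480x640x3 uint8, red, green, blue; 480x640 float32, m along the optical axis (not along the pixel's ray), 0 where there is no reading.
- imaging.camera_model(name): a dict with "mtx" (3x3 intrinsics, pixels), "cam_to_world" (4x4, takes a point from camera to world coordinates). Camera axes: x right, y up, looking along -z (the intrinsics and any distortion apply to the point x, -y, -z); pixel columns grow to the right and rows downward; lengths in m; the calibration is good to about 2 mm. A picture is of the moment at which its call begins. camera_model takes no time and is no camera call.
- manip.job_done(): hands the job in, once; it reports no verdict.
Trained networks look in the newest picture that a camera, given by its name, has taken for a name from the list of things; names that differ only in an ending like _2 or _b are one class to them, and where a whole thing is asked for, a point or a joint stands for the part that bears it (a point fixed in the world has none). Each returns a list of dicts, best first, with "confidence" (0 to 1); they miss things now and then, are a little off and sometimes report something else, mostly with a low value. They report only what shows in the picture. A call takes as long as a camera call. They do not tell look-alikes from the thing itself.
- finder.look_for(camera, target): "box" ([centre column, centre row, width, height] in pixels, round what is visible of it).
- finder.mark_of(camera, target): "point" ([column, row] in pixels: a listed point, or the origin of a listed thing).
The state is a dict: "t": time; "q": joint angles; "qvel": joint speeds; "effort": joint torques, N m; "ee_pos": TCP position; "tool_rot": TCP orientation; "contact_force": force on the tool from outside, world axes, zero at the start; "wrist_torque": the same for the moment, N m; "finger_gap": finger opening in m.
Only numpy, scipy, OpenCV 4.12 (cv2) and the standard library are available. Lean on these libraries where they do the work, as an engineer would, in place of code of your own. Each camera call takes 0.05 s, during which the arm holds its last target.

## Task

Pick up the straightedge and use its front edge to push the row of four plaster tiles back over the drying board, gently (12 N would chip them), until the whole row stands flush and straight along the wooden stop batten, and keep it pressed there with a steady push of about 8 N for half a second. Then lay the straightedge back flat on the bench on the robot's side of the board, let go of it, and leave the other things as they are; do not touch the tiles with the gripper.

Things in the scene. Friction and masses are not known exactly. Their poses are not given: they have to be found in the camera images.
- board: Slatted wooden drying board fixed on the bench, 420 mm wide (its y), top surface 18 mm above the bench. Origin at bench height (its underside), in the middle of its width, straight below the origin of the stop; its x points away from the robot's side towards the stop, its slats run along x. It reaches from x = -165 mm (front edge) to x = +50 mm.
- stop: Dark wooden stop batten on two steel brackets, fixed on the board's rear part: 390 mm long (its y), 26 mm high above the board's top, unyielding. Origin on its front face (the face the tiles must bear on), mid-length, at the height of the board's top; x points away from the robot's side, square to the face; axes as the board's.
- straightedge: Straightedge on the bench in front of the board: aluminium bar 350 mm long (its y), 64 mm deep, 8 mm thick, clamped under a grip block; 0.4 kg. Origin on the underside, below the block's centre. It pushes with the bar's front (+x) face, parallel to y. The bar's slots were set by hand: this face stands anywhere from 14 to 50 mm ahead of the block's centre, not measured: feel for contact.
- grip (a point): Point on the straightedge in the middle of its dark wooden grip block, 42 mm above the underside. The block is 100 mm long (y), 24 mm thick (x), and reaches from 8 to 58 mm above the underside.
- tile_rosette: Loose pale plaster tile with an eight-petal rosette in relief, 70 x 70 mm, 20 mm thick (relief up to 28 mm), about 0.09 kg. Origin at the centre of its underside, z up; x points to the stop when it is squared. The four tiles lie in a row along the board's y about 86 mm apart, in any order, each 10 to 65 mm short of the stop and up to 0.12 rad askew.
- tile_grapes: Loose pale plaster tile with a bunch of grapes in relief, 70 x 70 mm, 20 mm thick (relief up to 28 mm), about 0.09 kg. Origin at the centre of its underside, z up; x points to the stop when it is squared. The four tiles lie in a row along the board's y about 86 mm apart, in any order, each 10 to 65 mm short of the stop and up to 0.12 rad askew.
- tile_scroll: Loose pale plaster tile with a spiral scroll in relief, 70 x 70 mm, 20 mm thick (relief up to 28 mm), about 0.09 kg. Origin at the centre of its underside, z up; x points to the stop when it is squared. The four tiles lie in a row along the board's y about 86 mm apart, in any order, each 10 to 65 mm short of the stop and up to 0.12 rad askew.
- tile_leaf: Loose pale plaster tile with a leaf in relief, 70 x 70 mm, 20 mm thick (relief up to 28 mm), about 0.09 kg. Origin at the centre of its underside, z up; x points to the stop when it is squared. The four tiles lie in a row along the board's y about 86 mm apart, in any order, each 10 to 65 mm short of the stop and up to 0.12 rad askew.
- bowl: Bystander: green mixing bowl, 110 mm across, 60 mm high; origin under its centre.
- jar: Bystander: jar, 64 mm across, 90 mm high; origin under its centre.
- weight: Bystander: dark steel weight, a cylinder 56 mm across, 45 mm high; origin under its centre.
Mind the look-alikes: they are no part of the job. What is shaped like the tile_rosette but red is not meant. What is shaped like the tile_scroll but orange is not meant.

How it is judged (in metres and radians):
On the way, in this order (a step that is already met when the one before it is completed fails the run):
1. the straightedge is held by the fingers and lifted off the bench (height (world z) of straightedge above 0.012 m and contact force between the fingers and straightedge above 2 N), for 0.1 s.
2. the held straightedge presses the row against the stop with at least 2.5 N in all for 0.3 s, every tile within 2.8 mm of the stop and square to it (x of tile_rosette in the frame of stop between -0.0378 and -0.03 m and angle between the x axis of each of tile_rosette, tile_grapes, tile_scroll, tile_leaf and the x axis of stop, either way round below 0.05 rad and angle between each of tile_rosette, tile_grapes, tile_scroll, tile_leaf's own z axis and vertical below 0.05 rad and x of tile_grapes in the frame of stop between -0.0378 and -0.03 m and x of tile_scroll in the frame of stop between -0.0378 and -0.03 m and x of tile_leaf in the frame of stop between -0.0378 and -0.03 m and contact force between stop and anything else above 2.5 N and contact force between the fingers and straightedge above 2 N), for 0.3 s.
At the end, for the whole second after the job is handed in: All four tiles lie flat on the board, each within 2.8 mm of the stop batten's face and within 0.05 rad of square to it; the straightedge lies flat on the bench on the robot's side of the board, its grip at least 175 mm in front of the stop; everything is released and at rest (x of tile_rosette in the frame of stop between -0.0378 and -0.03 m and angle between the x axis of each of tile_rosette, tile_grapes, tile_scroll, tile_leaf and the x axis of stop, either way round below 0.05 rad and angle between each of tile_rosette, tile_grapes, tile_scroll, tile_leaf, straightedge's own z axis and vertical below 0.05 rad and x of tile_grapes in the frame of stop between -0.0378 and -0.03 m and x of tile_scroll in the frame of stop between -0.0378 and -0.03 m and x of tile_leaf in the frame of stop between -0.0378 and -0.03 m and height (world z) of straightedge below 0.006 m and x of straightedge in the frame of board below -0.175 m and linear speed of each of straightedge, tile_rosette, tile_grapes, tile_scroll, tile_leaf below 0.02 m/s); the robot touches nothing.
It fails at once if the row is pressed on the stop with more than 12 N in all (contact force between stop and anything else above 12 N).
It fails at once if a tile is pressed by the straightedge with more than 12 N (contact force between straightedge and tile_rosette above 12 N or contact force between straightedge and tile_grapes above 12 N or contact force between straightedge and tile_scroll above 12 N or contact force between straightedge and tile_leaf above 12 N).
It fails at once if a tile is touched by the gripper or arm (contact force between any of the fingers, the arm and tile_rosette above 1 N or contact force between any of the fingers, the arm and tile_grapes above 1 N or contact force between any of the fingers, the arm and tile_scroll above 1 N or contact force between any of the fingers, the arm and tile_leaf above 1 N).
It fails at once if the bowl, the jar or the weight is moved more than 15 mm (distance of any of bowl, jar, weight from where it was at the start of the episode above 0.015 m).
It also fails if it takes over 67 s, if anything falls off the work surface, if the arm or the gripper's body presses on something with over 40 N, if the wrist force passes 120 N, or if a joint passes its speed limit or range.

## Working session

There is one attempt and no reset: what is moved stays moved. The work goes in short steps, Python scripts to look and compute and a shell command to move; the robot and the scene stay as the last step left them, time stands still between calls to the robot, and variables do not carry over. Pictures are saved under pics/ and viewed, and the job is handed in when it is done.

```bash
mkdir -p pics; python3 - <<'E'
from cell import manip, imaging, finder
import cv2,numpy as np
print(manip.get_obs(), manip.hold_point_z)
for n in ("top","side"):
    im,d=imaging.get_image(n); cv2.imwrite(f"pics/{n}0.png",im[:,:,::-1]); np.save(f"/tmp/{n}_d.npy",d)
    m=imaging.camera_model(n); print(n,m)
    for t in ("straightedge","board","stop","tile_rosette","tile_grapes","tile_scroll","tile_leaf"):
        print(t,[(np.round(x["box"]).tolist(),round(x["confidence"],2)) for x in finder.look_for(n,t)][:3])
    for t in ("grip","stop","tile_rosette","tile_grapes","tile_scroll","tile_leaf"):
        print(t,[(np.round(x["point"],1).tolist(),round(x["confidence"],2)) for x in finder.mark_of(n,t)][:3])
E
```

```text
{'t': 0.0, 'q': array([-77.95206132,  23.95034222,  -0.59177843,  92.48403596,
         0.27014824,  63.63732842,  -3.0367337 ]), 'qvel': array([-0.05117142, -0.06908274, -0.14203626, -0.01645216, -0.06742375,
       -0.04947516,  0.01734043]), 'effort': array([-8.15273506e-04, -8.51281357e+01,  6.38059527e-01, -4.25972378e+01,
       -4.90245852e-02,  1.89207616e-02,  1.94826671e-04]), 'ee_pos': array([0.1556133 , 0.60494098, 0.204811  ]), 'tool_rot': array([-9.00054029e+01,  7.01347367e-02,  7.55764088e+01]), 'contact_force': array([ 0.32010764, -0.40571457, -0.06062412]), 'wrist_torque': array([-0.0473363 ,  0.00478004,  0.03192566]), 'finger_gap': 0.09422639161654646} 0.0188
top {'mtx': array([[621.84623408,   0.        , 318.97475326],
       [  0.        , 621.84623408, 245.67457925],
       [  0.        ,   0.        ,   1.        ]]), 'cam_to_world': array([[ 0.02647884,  0.98343383, -0.1793231 ,  0.46775299],
       [-0.99958012,  0.02815897,  0.00682994,  0.01668564],
       [ 0.01176634,  0.17906696,  0.98376653,  1.14695795],
       [ 0.        ,  0.        ,  0.        ,
[... 1271 characters left out ...]
.0, 38.0], 0.17)]
board [([307.0, 280.0, 202.0, 105.0], 0.87)]
stop [([331.0, 253.0, 145.0, 71.0], 0.64)]
tile_rosette [([264.0, 244.0, 44.0, 31.0], 0.9), ([232.0, 217.0, 40.0, 24.0], 0.75), ([308.0, 278.0, 202.0, 106.0], 0.53)]
tile_grapes [([352.0, 286.0, 48.0, 37.0], 0.79)]
tile_scroll [([319.0, 269.0, 47.0, 34.0], 0.87), ([393.0, 249.0, 42.0, 26.0], 0.56), ([177.0, 226.0, 44.0, 36.0], 0.37)]
tile_leaf [([286.0, 257.0, 43.0, 32.0], 0.61)]
grip [([233.3, 287.0], 0.66)]
stop [([318.9, 257.3], 0.75)]
tile_rosette [([234.2, 218.5], 0.86), ([264.0, 243.2], 0.76)]
tile_grapes [([352.5, 287.6], 0.58)]
tile_scroll [([393.6, 252.7], 0.84), ([318.1, 269.8], 0.81)]
tile_leaf [([286.8, 259.6], 0.56)]
```

View pics/top0.png

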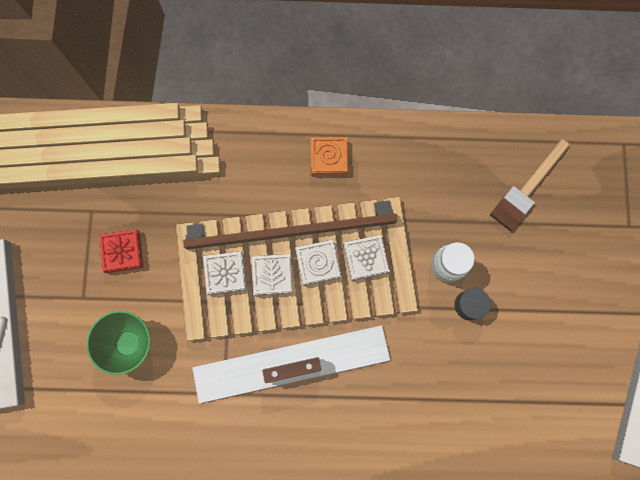

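View pics/side0.png

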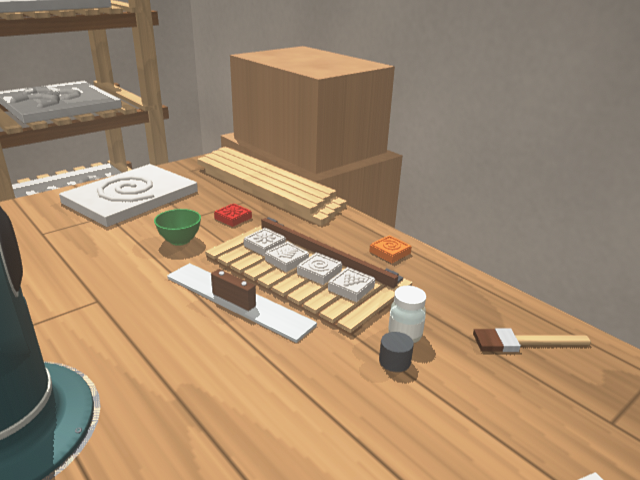

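The top view shows the four white tiles at (225,273), (273,275), (318,262) and (367,257). The dark batten runs from (185,243) to (397,219). The straightedge is centred near (291,367), with its block at (291,370). The bowl is at (119,343), the jar at (455,262) and the weight at (473,304). The red and orange tiles are decoys.

```bash
cat > h.py <<'E'
from cell import manip, imaging, finder
import cv2,numpy as np
def cloud(n,d):
    m=imaging.camera_model(n);K=m["mtx"];T=m["cam_to_world"]
    v,u=np.mgrid[0:480,0:640]
    p=np.stack([(u-K[0,2])/K[0,0]*d,-(v-K[1,2])/K[1,1]*d,-d],-1)
    return p@T[:3,:3].T+T[:3,3]
def rect(P):
    (c,s,a)=cv2.minAreaRect((P[:,:2]*1000).astype(np.float32))
    return np.round(c,1),np.round(s,1),round(a,2)
E
python3 - <<'E'
from h import *
d=np.load("/tmp/top_d.npy"); im=cv2.imread("pics/top0.png"); W=cloud("top",d)
z=W[...,2]; hsv=cv2.cvtColor(im,cv2.COLOR_BGR2HSV)
def comp(mask,seed,nm):
    n,l=cv2.connectedComponents(mask.astype(np.uint8)); k=l[seed[1],seed[0]]
    if k==0: print(nm,"seed 0");return
    P=W[l==k]; print(nm,len(P),rect(P),"z",np.percentile(P[:,2],[2,50,98]).round(4))
    return P
white=(hsv[...,1]<60)&(hsv[...,2]>120)
for s,nm in (((225,273),"ros"),((273,275),"leaf"),((318,262),"scr"),((367,257),"gra"),((230,380),"bar")):
    comp((z>0.03 if nm!="bar" else z<0.02)&white & (d>0),s,nm)
print("bench",[W[p][2].round(4) for p in ((420,200),(420,400),(330,140))])
comp((z>0.045)&(z<0.08),(291,370),"block")
comp((z>0.039)&(z<0.075)&(hsv[...,2]<110),(290,231),"stop")
comp((z>0.03)&(z<0.1),(110,343),"bowl");comp((z>0.03)&(z<0.11),(455,262),"jar");comp((z>0.03)&(z<0.11),(473,304),"wt")
# board
m=(z>0.012)&(z<0.024); m[:190]=0;m[345:]=0;m[:,:165]=0;m[:,430:]=0
print("board",rect(W[m]),np.median(z[m]))
E
```

```text
ros 1487 (array([616.9, 179.1]), array([70.7, 70.1]), 8.62) z [0.0338 0.0395 0.0458]
leaf 1494 (array([616. ,  93.6]), array([70.3, 69.7]), 5.29) z [0.0338 0.0392 0.0445]
scr 1474 (array([640.6,  11.2]), array([69.8, 69.9]), 13.44) z [0.0336 0.0389 0.0442]
gra 1465 (array([652.4, -75.8]), array([70.7, 70.1]), 13.53) z [0.0339 0.0392 0.045 ]
bar 6327 (array([458.4,  53.8]), array([ 66.3, 355.6]), 13.89) z [0.0007 0.0076 0.012 ]
bench [np.float64(0.0005), np.float64(0.0011), np.float64(0.0212)]
block 826 (array([448.7,  51.5]), array([24. , 99.6]), 13.96) z [0.0531 0.0575 0.0621]
stop seed 0
bowl seed 0
jar 1211 (array([ 644.8, -227.1]), array([60.9, 60.8]), 82.83) z [0.0356 0.0882 0.093 ]
wt 803 (array([ 573.4, -269.5]), array([53.7, 54.8]), 0.76) z [0.0349 0.0442 0.0485]
board (array([612.1,  49. ]), array([259.2, 420.7]), 8.86) 0.017778460472361757
```

```bash
python3 - <<'E'
from h import *
d=np.load("/tmp/top_d.npy"); im=cv2.imread("pics/top0.png"); W=cloud("top",d)
z=W[...,2]; hsv=cv2.cvtColor(im,cv2.COLOR_BGR2HSV)
print(hsv[231,285:296:5],z[225:245,290].round(4))
m=np.zeros(z.shape,bool); m[205:255,180:402]=1
m&=(z>0.037)&(z<0.06)&(hsv[...,2]<125)&(hsv[...,1]>60)
n,l,st,_=cv2.connectedComponentsWithStats(m.astype(np.uint8)); k=1+np.argmax(st[1:,4]); P=W[l==k]
print("stop",len(P),rect(P),np.percentile(P[:,2],[2,50,98]))
# front-edge fit: per column lowest mask pixel
pts=[]
for c in range(195,390):
    r=np.where(l[:,c]==k)[0]
    if len(r): pts.append(W[r.max(),c])
pts=np.array(pts); 
for i in range(3):
    a,b=np.polyfit(pts[:,1],pts[:,0],1); r=pts[:,0]-a*pts[:,1]-b; pts=pts[abs(r)<0.003]
print("front line x=",a,"*y+",b,"yaw",-np.degrees(np.arctan(a)),len(pts),r.std(),np.median(pts[:,2]))
# board: front edge; convex polygon of board mask with wood
m=(z>0.013)&(z<0.023); m[:190]=0;m[345:]=0;m[:,:165]=0;m[:,430:]=0
m=cv2.morphologyEx(m.astype(np.uint8),cv2.MORPH_OPEN,np.ones((3,3)))
n,l,st,_=cv2.connectedComponentsWithStats(m)
for i in range(1,n):
  if st[i,4]>300: print("slat",rect(W[l==i]))
m=(z>0.01)&(z<0.09)&(hsv[...,0]>40)&(hsv[...,0]<80)&(hsv[...,1]>80); m[:300]=0;m[:,160:]=0
print("bowl",m.sum(),rect(W[m]))
E
```

```text
[[  9 110 118]
 [ 10 107 119]
 [ 10 110 114]] [ 8.200e-03  4.280e-02  4.390e-02  4.220e-02  4.270e-02  4.170e-02
  4.490e-02  4.190e-02  4.340e-02  3.550e-02  1.147e+00  2.390e-02
 -1.300e-03  2.000e-04 -4.000e-04 -2.700e-03 -1.500e-03 -2.600e-03
  7.000e-04 -1.800e-03]
stop 1550 (array([696.7,  61.7]), array([ 15.4, 387.1]), 8.94) [0.03817431 0.04363337 0.04811676]
front line x= -0.15711903756379023 *y+ 0.6998584378678959 yaw 8.929258223294243 195 0.00046334088483184486 0.04123347343724015
slat (array([ 663.1, -139. ]), array([214.5,  33.2]), 8.73)
slat (array([603.5, 244. ]), array([215.3,  32.7]), 8.93)
slat (array([ 587.4, -107.4]), array([74.9, 32.5]), 8.75)
slat (array([574.8, -22.1]), array([76.4, 32. ]), 9.25)
slat (array([578.7, -65. ]), array([70.8, 32.2]), 8.67)
slat (array([566.2,  20.1]), array([72.1, 32. ]), 8.92)
slat (array([558.8,  62.6]), array([70.9, 31.9]), 9.0)
slat (array([548.2, 148.2]), array([76.2, 32.4]), 9.04)
slat (array([541.5, 191. ]), array([76.6, 32.6]), 9.54)
slat (array([548.6, 104.5]), array([63.6, 32.1]), 8.78)
bowl 2449 (array([487.6, 350.9]), array([107.8, 107.3]), 38.89)
```

```bash
cat >> h.py <<'E'
from scipy.spatial.transform import Rotation as R
S=np.array([0.690,0.061]); YS=8.9
def st(o=None):
    o=o or manip.get_obs()
    print("t %.2f pos %s rot %s F %s T %s gap %.4f"%(o["t"],o["ee_pos"].round(4),o["tool_rot"].round(2),o["contact_force"].round(2),o["wrist_torque"].round(3),o["finger_gap"]))
    c,s=np.cos(np.radians(YS)),np.sin(np.radians(YS)); A=np.array([[c,s],[-s,c]])
    print("   in stop frame: tcp xy",(A@(o["ee_pos"][:2]-S)*1000).round(1),"F",(A@o["contact_force"][:2]).round(2))
def plan(pos,yaw,roll=-90,o=None):
    o=o or manip.get_obs(); Rc=R.from_euler("xyz",o["tool_rot"],degrees=True); Rt=R.from_euler("xyz",[roll,0,yaw],degrees=True)
    print("shift cm",(Rc.inv().apply(np.array(pos)-o["ee_pos"])*100).round(2),"turn",np.degrees((Rc.inv()*Rt).as_rotvec()).round(2))
E
python3 - <<'E'
from h import *
st(); plan([0.449,0.0515,0.12],13.9)
E
```

```text
t 1.40 pos [0.1557 0.6053 0.2055] rot [-90.     0.    75.57] F [-0.48 -0.43 -0.78] T [ 0.053 -0.004 -0.002] gap 0.0939
   in stop frame: tcp xy [-443.7  620.4] F [-0.54 -0.35]
shift cm [-46.32   8.55 -42.2 ] turn [ 0.   61.67 -0.  ]
```

```bash
python3 -m jog '[[-1,-23,0,-21,0,31,0],[-1,-46.3,0,-42.2,0,61.7,0],[-1,-46.3,0,-42.2,0,61.7,0],[-1,-46.3,0,-42.2,0,61.7,0],[-1,-46.3,0,-42.2,0,61.7,0],[-1,-46.3,0,-42.2,0,61.7,0],[-1,-46.3,0,-42.2,0,61.7,0],[-1,-46.3,0,-42.2,0,61.7,0]]'; python3 -c "
from h import *
st(); plan([0.449,0.0515,0.12],13.9)"
```

```text
t: 2.4
ee_pos: [0.3905, 0.1617, 0.2059]
tool_rot: [-90.0, -0.1, 13.9]
contact_force: [0.7, 0.7, 0.3]
finger_gap: 0.0942
t 2.40 pos [0.3905 0.1617 0.2059] rot [-8.996e+01 -5.000e-02  1.388e+01] F [0.65 0.71 0.34] T [-0.05   0.032 -0.047] gap 0.0942
   in stop frame: tcp xy [-280.3  145.8] F [0.76 0.6 ]
shift cm [  3.02   8.58 -12.11] turn [-0.04 -0.02  0.05]
```

```bash
python3 -m jog '[[-1,3,0,-12.1,0,0,0],[-1,3,0,-12.1,0,0,0],[-1,3,0,-12.1,0,0,0],[-1,3,7,-12.1,0,0,0],[-1,3,7,-12.1,0,0,0],[-1,3,7,-12.1,0,0,0]]'; python3 - <<'E'
from h import *
st(); 
im,d=imaging.get_image("top"); cv2.imwrite("pics/top1.png",im[:,:,::-1])
im,d=imaging.get_image("side"); cv2.imwrite("pics/side1.png",im[:,:,::-1])
plan([0.449,0.0515,0.0235],13.9)
E
```

```text
t: 3.15
ee_pos: [0.4481, 0.0535, 0.1363]
tool_rot: [-90.0, 0.0, 13.9]
contact_force: [0.3, 0.3, 0.9]
finger_gap: 0.0941
t 3.15 pos [0.4481 0.0535 0.1363] rot [-9.001e+01  3.000e-02  1.390e+01] F [0.3  0.31 0.87] T [-0.047  0.005 -0.034] gap 0.0941
   in stop frame: tcp xy [-240.2   30. ] F [0.34 0.26]
shift cm [-0.06 11.36 -0.22] turn [-0.02 -0.    0.11]
```

View pics/side1.png

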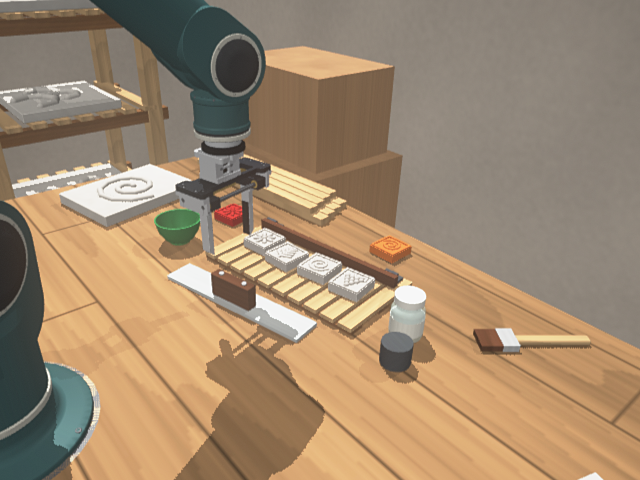

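The side view shows the open gripper above the block, which sits near (233,287), with the jaws straddling it fore and aft. I'll descend and grip.

```bash
python3 -m jog '[[-1,0,3,-0.2,0,0,0],[-1,0,6,-0.2,0,0,0],[-1,0,9,-0.2,0,0,0],[-1,0,11.2,-0.2,0,0,0],[-1,0,11.2,-0.2,0,0,0],[-1,0,11.2,-0.2,0,0,0]]' && python3 -c "
from h import *
st()
im,d=imaging.get_image('side'); cv2.imwrite('pics/side2.png',im[120:400,120:480,::-1])"
```

```text
t: 4.0
ee_pos: [0.4494, 0.0516, 0.0249]
tool_rot: [-90.0, -0.1, 13.9]
contact_force: [-0.3, -0.3, 0.3]
finger_gap: 0.094
t 4.00 pos [0.4494 0.0516 0.0249] rot [-89.98  -0.11  13.88] F [-0.29 -0.27  0.27] T [-0.119  0.059 -0.025] gap 0.0940
   in stop frame: tcp xy [-239.1   27.9] F [-0.33 -0.22]
```

View pics/side2.png

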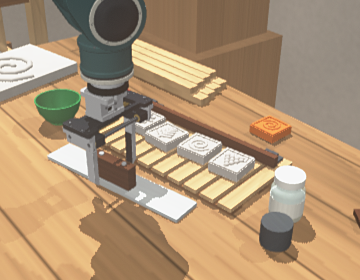

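The fingers straddle the block at (118,175) in the crop, so I'll close.

```bash
python3 -m jog '[[1,0,0,0,0,0,0],[1,0,0,0,0,0,0],[1,0,0,0,0,0,0],[1,0,0,0,0,0,0],[1,0,0,0,0,0,0],[1,0,0,0,0,0,0]]' 50 && python3 -c "
from h import *
st()"
```

```text
t: 4.8
ee_pos: [0.4484, 0.0512, 0.0235]
tool_rot: [-90.0, 0.0, 13.9]
contact_force: [0.4, -0.3, -0.5]
finger_gap: 0.0373
t 4.80 pos [0.4484 0.0512 0.0235] rot [-9.001e+01  1.000e-02  1.387e+01] F [ 0.41 -0.29 -0.55] T [-0.071  0.025 -0.038] gap 0.0373
   in stop frame: tcp xy [-240.2   27.7] F [ 0.36 -0.35]
```

```bash
python3 -m jog '[[1,0,0,0,0,0,0],[1,0,0,0,0,0,0],[1,0,0,0,0,0,0],[1,0,0,0,0,0,0]]' 50 && python3 -c "
from h import *
st()"
```

```text
t: 5.3
ee_pos: [0.4484, 0.0512, 0.0235]
tool_rot: [-90.0, 0.0, 13.9]
contact_force: [-1.3, 0.5, -0.4]
finger_gap: 0.0237
t 5.30 pos [0.4484 0.0512 0.0235] rot [-9.000e+01  1.000e-02  1.387e+01] F [-1.26  0.48 -0.43] T [-0.137  0.229  0.067] gap 0.0237
   in stop frame: tcp xy [-240.2   27.7] F [-1.17  0.67]
```

```bash
python3 -m jog '[[1,0,-1,0,0,0,0],[1,0,-2,0,0,0,0],[1,0,-3,0,0,0,0],[1,0,-4,0,0,0,0],[1,0,-4,0,0,0,0],[1,0,-4,0,0,0,0]]' && python3 - <<'E'
from h import *
st()
c,s=np.cos(np.radians(YS)),np.sin(np.radians(YS))
for x in (-185,-163):
  p=S+np.array([[c,-s],[s,c]])@np.array([x,-0.5])/1000
  plan([*p,0.0635],YS)
E
```

```text
t: 6.05
ee_pos: [0.4483, 0.0513, 0.0634]
tool_rot: [-90.0, 0.0, 13.9]
contact_force: [0.1, 0.2, -4.1]
finger_gap: 0.0235
t 6.05 pos [0.4483 0.0513 0.0634] rot [-9.000e+01  1.000e-02  1.389e+01] F [ 0.06  0.18 -4.1 ] T [-0.067  0.039  0.004] gap 0.0235
   in stop frame: tcp xy [-240.3   27.8] F [0.08 0.17]
shift cm [ 5.26 -0.01 -3.3 ] turn [ 0.    4.99 -0.01]
shift cm [ 7.45 -0.01 -3.49] turn [ 0.    4.99 -0.01]
```

```bash
python3 -m jog '[[1,2,0,-1,0,1.5,0],[1,4,0,-2,0,3,0],[1,6,0,-3,0,4.5,0],[1,7.4,0,-3.5,0,5,0],[1,7.4,0,-3.5,0,5,0],[1,7.4,0,-3.5,0,5,0],[1,7.4,0.8,-3.5,0,5,0],[1,7.4,0.8,-3.5,0,5,0]]' && python3 - <<'E'
from h import *
st()
for n in ("top","side"):
    im,d=imaging.get_image(n); cv2.imwrite(f"pics/{n}3.png",im[:,:,::-1]); np.save(f"/tmp/{n}3.npy",d)
E
```

```text
t: 7.05
ee_pos: [0.5279, 0.0352, 0.0548]
tool_rot: [-90.0, 0.1, 8.9]
contact_force: [-0.2, 0.7, -3.8]
finger_gap: 0.0237
t 7.05 pos [0.5279 0.0352 0.0548] rot [-9.00e+01  7.00e-02  8.89e+00] F [-0.25  0.69 -3.81] T [-0.061  0.043 -0.02 ] gap 0.0237
   in stop frame: tcp xy [-164.1   -0.5] F [-0.14  0.72]
```

View pics/top3.png

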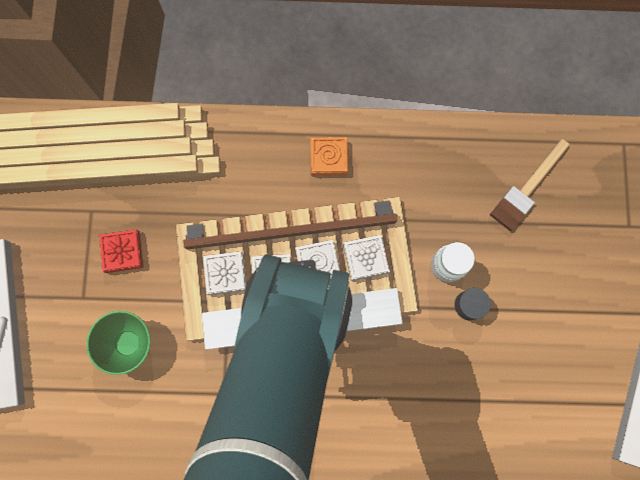

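View pics/side3.png

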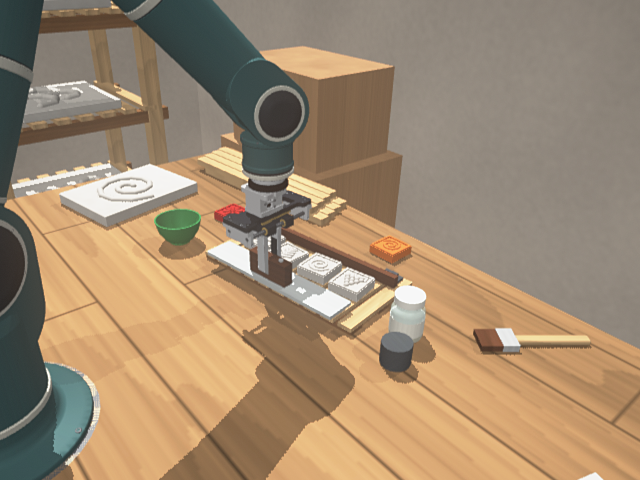

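The bar now lies over the front of the board, with its visible ends at about (205..240,328) and (350..402,310). I'll measure its height, level and yaw.

```bash
cat >> h.py <<'E'
def barfit(im,d):  # im BGR
    W=cloud("top",d); hsv=cv2.cvtColor(im,cv2.COLOR_BGR2HSV); z=W[...,2]
    c,s=np.cos(np.radians(YS)),np.sin(np.radians(YS)); A=np.array([[c,s],[-s,c]])
    L=np.einsum('ij,vuj->vui',A,W[...,:2]-S)*1000
    return W,hsv,z,L
E
python3 - <<'E'
from h import *
im=cv2.imread("pics/top3.png"); d=np.load("/tmp/top3.npy"); W,hsv,z,L=barfit(im,d)
m=(hsv[...,1]<60)&(hsv[...,2]>110)&(z>0.02)&(z<0.055)&(L[...,0]<-112)&(L[...,0]>-200)&(abs(L[...,1])<190)
n,l,stt,_=cv2.connectedComponentsWithStats(m.astype(np.uint8))
for i in range(1,n):
    if stt[i,4]>150:
        q=L[l==i]; zz=z[l==i]
        print(stt[i,4],"y",q[:,1].min().round(1),q[:,1].max().round(1),"x",np.percentile(q[:,0],[1,99]).round(1),"z",np.median(zz),"dz/dx,dz/dy mm/mm",np.linalg.lstsq(np.c_[q,np.ones(len(q))],zz*1000,rcond=None)[0].round(4))
        # front/back edge lines
        for f,nm in((np.max,"front"),(np.min,"back")):
            b=np.round(q[:,1]/2); e=np.array([(k*2,f(q[b==k][:,0])) for k in np.unique(b)])[3:-3]
            print(nm,np.polyfit(e[:,0],e[:,1],1).round(3))
M=(hsv[...,1]<60)&(z>0.03)&(z<0.05)&(L[...,0]>-108)
for nm,u,v in(("ros",225,272),("gra",367,255)):
    n,l=cv2.connectedComponents(M.astype(np.uint8)); print(nm,rect(W[l==l[v,u]]))
E
```

```text
1780 y -179.3 -78.0 x [-184.6 -121.7] z 0.038798360306609214 dz/dx,dz/dy mm/mm [2.6000e-03 8.1000e-03 4.0246e+01]
front [  -0.199 -150.772]
back [ 3.00000e-03 -1.83835e+02]
1275 y 105.3 174.6 x [-184.3 -121.4] z 0.039298999349019814 dz/dx,dz/dy mm/mm [-4.00000e-04 -3.20000e-03  3.96302e+01]
front [ 1.10000e-02 -1.23291e+02]
back [  -0.353 -130.801]
ros (array([616.4, 179.1]), array([70.7, 70.4]), 8.64)
gra (array([652.3, -76.1]), array([70.6, 70.8]), 13.15)
```

```bash
python3 -m jog '[[1,0,0.4,0,0,0,0],[1,0,0.8,0,0,0,0],[1,0.3,0.8,0,0,0,0],[1,0.6,0.8,0,0,0,0],[1,0.9,0.8,0,0,0,0],[1,1.2,0.8,0,0,0,0],[1,1.4,0.8,0,0,0,0],[1,1.4,0.8,0,0,0,0]]' && python3 -c "
from h import *
st()"
```

```text
t: 8.15
ee_pos: [0.5426, 0.0372, 0.0475]
tool_rot: [-90.0, 0.0, 8.9]
contact_force: [0.2, -0.2, -3.5]
finger_gap: 0.0239
t 8.15 pos [0.5426 0.0372 0.0475] rot [-90.01   0.     8.88] F [ 0.15 -0.19 -3.52] T [-0.042  0.093  0.017] gap 0.0239
   in stop frame: tcp xy [-149.3   -0.7] F [ 0.12 -0.21]
```

```bash
python3 -m jog '[[1,0.25,0,0,0,0,0],[1,0.5,0,0,0,0,0],[1,0.75,0,0,0,0,0],[1,1.0,0,0,0,0,0],[1,1.25,0,0,0,0,0],[1,1.5,0,0,0,0,0],[1,1.75,0,0,0,0,0],[1,2,0,0,0,0,0]]' && python3 -c "
from h import *
st()"; python3 -m jog '[[1,0.2,0,0,0,0,0],[1,0.4,0,0,0,0,0],[1,0.6,0,0,0,0,0],[1,0.8,0,0,0,0,0],[1,1.0,0,0,0,0,0],[1,1.0,0,0,0,0,0]]' && python3 -c "
from h import *
st()
im,d=imaging.get_image('top'); cv2.imwrite('pics/top4.png',im[:,:,::-1]);np.save('/tmp/top4.npy',d)
im,d=imaging.get_image('side'); cv2.imwrite('pics/side4.png',im[160:400,160:480,::-1])
"
```

```text
t: 9.15
ee_pos: [0.5623, 0.0403, 0.0474]
tool_rot: [-90.0, 0.0, 8.9]
contact_force: [-2.4, 0.4, -2.0]
finger_gap: 0.0236
t 9.15 pos [0.5623 0.0403 0.0474] rot [-9.001e+01  2.000e-02  8.880e+00] F [-2.37  0.45 -2.01] T [-0.091  0.687 -0.   ] gap 0.0236
   in stop frame: tcp xy [-129.4   -0.7] F [-2.28  0.81]
t: 9.9
ee_pos: [0.5725, 0.0418, 0.0476]
tool_rot: [-90.0, -0.0, 8.9]
contact_force: [0.4, 0.8, -4.2]
finger_gap: 0.0241
t 9.90 pos [0.5725 0.0418 0.0476] rot [-9.001e+01 -3.000e-02  8.870e+00] F [ 0.4   0.79 -4.23] T [-0.063  0.071  0.026] gap 0.0241
   in stop frame: tcp xy [-119.    -0.8] F [0.52 0.72]
```

View pics/top4.png

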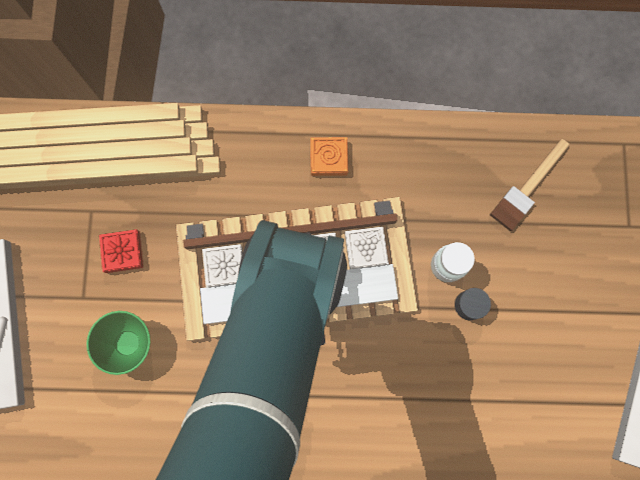

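View pics/side4.png

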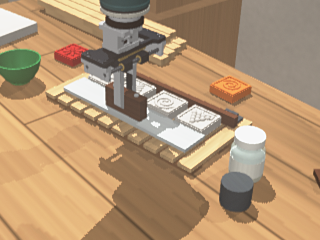

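The row is moving as expected: the rosette and grapes sit square against the bar, about 7 mm short of the batten. From here I'll use small steps.

```bash
python3 -m jog '[[1,0.1,0,0,0,0,0],[1,0.2,0,0,0,0,0],[1,0.3,0,0,0,0,0],[1,0.4,0,0,0,0,0]]' && python3 -c "
from h import *
st()"; python3 -m jog '[[1,0.05,0,0,0,0,0],[1,0.05,0,0,0,0,0]]' && python3 -c "
from h import *
st()"
```

```text
t: 10.5
ee_pos: [0.5761, 0.0424, 0.0475]
tool_rot: [-90.0, 0.0, 8.9]
contact_force: [-2.9, -0.7, -3.3]
finger_gap: 0.0236
t 10.50 pos [0.5761 0.0424 0.0475] rot [-9.00e+01  1.00e-02  8.88e+00] F [-2.88 -0.67 -3.35] T [-0.194  0.796  0.02 ] gap 0.0236
   in stop frame: tcp xy [-115.4   -0.7] F [-2.95 -0.22]
t: 10.75
ee_pos: [0.5767, 0.0425, 0.0475]
tool_rot: [-90.0, -0.0, 8.9]
contact_force: [-0.6, -0.0, -3.9]
finger_gap: 0.0236
t 10.75 pos [0.5767 0.0425 0.0475] rot [-9.001e+01 -1.000e-02  8.870e+00] F [-0.6  -0.01 -3.91] T [-0.1    0.476  0.04 ] gap 0.0236
   in stop frame: tcp xy [-114.8   -0.7] F [-0.6   0.08]
```

```bash
python3 -m jog '[[1,0.05,0,0,0,0,0],[1,0.05,0,0,0,0,0]]' && python3 -c "
from h import *
st()"
```

```text
t: 11.0
ee_pos: [0.5772, 0.0426, 0.0475]
tool_rot: [-90.0, -0.0, 8.9]
contact_force: [-1.7, -1.3, -4.2]
finger_gap: 0.0241
t 11.00 pos [0.5772 0.0426 0.0475] rot [-90.01  -0.     8.87] F [-1.69 -1.34 -4.25] T [-0.144  0.516  0.017] gap 0.0241
   in stop frame: tcp xy [-114.3   -0.8] F [-1.88 -1.06]
```

```bash
python3 -m jog '[[1,0.05,0,0,0,0,0],[1,0.05,0,0,0,0,0]]' && python3 -c "
from h import *
st()"
```

```text
t: 11.25
ee_pos: [0.5777, 0.0427, 0.0475]
tool_rot: [-90.0, -0.0, 8.9]
contact_force: [-1.0, -0.3, -4.7]
finger_gap: 0.0234
t 11.25 pos [0.5777 0.0427 0.0475] rot [-9.001e+01 -1.000e-02  8.870e+00] F [-0.98 -0.33 -4.68] T [-0.125  0.402  0.043] gap 0.0234
   in stop frame: tcp xy [-113.8   -0.7] F [-1.02 -0.17]
```

```bash
python3 -m jog '[[1,0.05,0,0,0,0,0],[1,0.05,0,0,0,0,0]]' && python3 -c "
from h import *
st()"
```

```text
t: 11.5
ee_pos: [0.5781, 0.0428, 0.0475]
tool_rot: [-90.0, -0.0, 8.9]
contact_force: [-1.8, 0.0, -4.6]
finger_gap: 0.024
t 11.50 pos [0.5781 0.0428 0.0475] rot [-90.    -0.     8.87] F [-1.79  0.02 -4.63] T [-0.116  0.422 -0.023] gap 0.0240
   in stop frame: tcp xy [-113.3   -0.7] F [-1.77  0.29]
```

```bash
python3 -m jog '[[1,0.03,0,0,0,0,0],[1,0.03,0,0,0,0,0]]' && python3 -c "
from h import *
st()"
```

```text
t: 11.75
ee_pos: [0.5784, 0.0428, 0.0475]
tool_rot: [-90.0, -0.0, 8.9]
contact_force: [-1.5, -0.7, -4.1]
finger_gap: 0.0238
t 11.75 pos [0.5784 0.0428 0.0475] rot [-90.01  -0.     8.87] F [-1.49 -0.68 -4.14] T [-0.126  0.54   0.031] gap 0.0238
   in stop frame: tcp xy [-113.    -0.7] F [-1.58 -0.44]
```

```bash
python3 -m jog '[[1,0.04,0,0,0,0,0],[1,0.04,0,0,0,0,0]]' && python3 -c "
from h import *
st()"
```

```text
t: 12.0
ee_pos: [0.5785, 0.0427, 0.0475]
tool_rot: [-90.0, 0.0, 8.9]
contact_force: [-5.0, 0.0, -0.5]
finger_gap: 0.0236
t 12.00 pos [0.5785 0.0427 0.0475] rot [-9.00e+01  3.00e-02  8.87e+00] F [-4.98  0.01 -0.53] T [-0.328  1.288  0.07 ] gap 0.0236
   in stop frame: tcp xy [-112.9   -0.8] F [-4.91  0.78]
```

```bash
python3 -m jog '[[1,0.04,0,0,0,0,0],[1,0.04,0,0,0,0,0]]' && python3 -c "
from h import *
st()"
```

```text
t: 12.25
ee_pos: [0.5786, 0.0428, 0.0474]
tool_rot: [-90.0, 0.1, 8.9]
contact_force: [-7.0, -1.3, -0.0]
finger_gap: 0.0236
t 12.25 pos [0.5786 0.0428 0.0474] rot [-8.999e+01  7.000e-02  8.870e+00] F [-7.01 -1.28 -0.05] T [-0.371  1.869  0.007] gap 0.0236
   in stop frame: tcp xy [-112.9   -0.8] F [-7.12 -0.18]
```

```bash
python3 -m jog '[[1,0.03,0,0,0,0,0],[1,0.03,0,0,0,0,0]]' && python3 -c "
from h import *
st()"
```

```text
t: 12.5
ee_pos: [0.5786, 0.0428, 0.0473]
tool_rot: [-90.0, 0.1, 8.9]
contact_force: [-9.0, -1.7, 2.2]
finger_gap: 0.0233
t 12.50 pos [0.5786 0.0428 0.0473] rot [-89.99   0.11   8.86] F [-9.01 -1.73  2.25] T [-0.377  2.266  0.041] gap 0.0233
   in stop frame: tcp xy [-112.9   -0.8] F [-9.17 -0.32]
```

```bash
python3 -m jog '[[1,-0.015,0,0,0,0,0],[1,-0.015,0,0,0,0,0],[1,-0.015,0,0,0,0,0]]' && python3 -c "
from h import *
st()
im,d=imaging.get_image('top'); cv2.imwrite('pics/top5.png',im[:,:,::-1]);np.save('/tmp/top5.npy',d); st()
im,d=imaging.get_image('side'); cv2.imwrite('pics/side5.png',im[:,:,::-1]);np.save('/tmp/side5.npy',d); st()
cv2.imwrite('pics/side5z.png',cv2.resize(im[210:330,220:420,::-1],None,fx=4,fy=4,interpolation=cv2.INTER_CUBIC))
"
```

```text
t: 12.88
ee_pos: [0.5786, 0.0428, 0.0473]
tool_rot: [-90.0, 0.1, 8.9]
contact_force: [-7.5, -1.5, 0.3]
finger_gap: 0.0237
t 12.88 pos [0.5786 0.0428 0.0473] rot [-89.99   0.09   8.87] F [-7.47 -1.53  0.34] T [-0.33   1.98   0.072] gap 0.0237
   in stop frame: tcp xy [-112.9   -0.8] F [-7.62 -0.36]
t 12.93 pos [0.5785 0.0428 0.0473] rot [-89.99   0.09   8.87] F [-8.27 -1.62  0.37] T [-0.393  1.959  0.043] gap 0.0235
   in stop frame: tcp xy [-112.9   -0.8] F [-8.43 -0.32]
t 12.97 pos [0.5786 0.0428 0.0473] rot [-90.     0.09   8.86] F [-7.38 -0.91  0.02] T [-0.349  2.03   0.017] gap 0.0239
   in stop frame: tcp xy [-112.9   -0.8] F [-7.43  0.25]
```

View pics/top5.png

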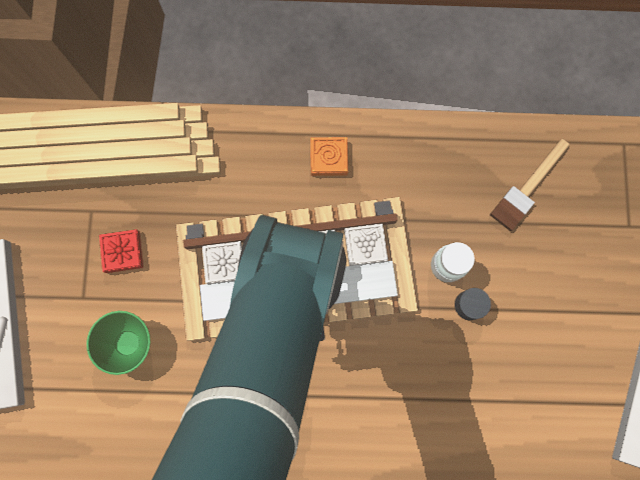

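View pics/side5z.png

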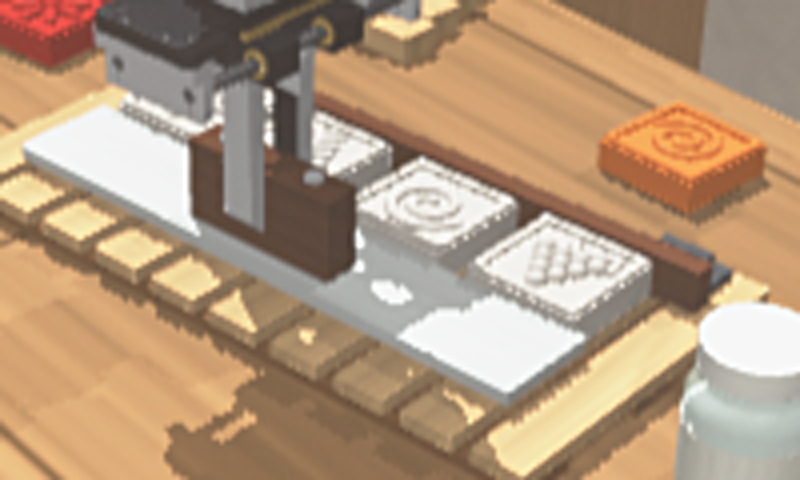

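The row looks flush along the batten: rosette (224,263) and grapes (367,243) in the top view, leaf and scroll in the side view. I'll check the numbers while holding about 8 N.

```bash
python3 -m jog '[[1,0,0,0,0,0,0],[1,0,0,0,0,0,0],[1,0,0,0,0,0,0],[1,0,0,0,0,0,0]]' ; python3 - <<'E'
from h import *
st()
im=cv2.imread("pics/top5.png"); d=np.load("/tmp/top5.npy"); W,hsv,z,L=barfit(im,d)
M=(hsv[...,1]<60)&(z>0.033)&(z<0.052)&(L[...,0]>-75)&(L[...,0]<5)&(abs(L[...,1])<175)
n,l=cv2.connectedComponents(M.astype(np.uint8))
for nm,u,v in(("ros",222,262),("gra",367,243)):
    P=L[l==l[v,u]]; print(nm,cv2.minAreaRect(P.astype(np.float32)),np.percentile(P[:,0],[1,50,99]))
c,s=np.cos(np.radians(YS)),np.sin(np.radians(YS)); A=np.array([[c,s],[-s,c]])
d=np.load("/tmp/side5.npy"); im=cv2.imread("pics/side5.png"); hsv=cv2.cvtColor(im,cv2.COLOR_BGR2HSV); W=cloud("side",d); L=((W[...,:2]-S)@A.T)*1000; z=W[...,2]
M=(hsv[...,1]<60)&(z>0.034)&(z<0.052)&(L[...,0]>-80)&(L[...,0]<5)&(abs(L[...,1])<175)
n,l,stt,_=cv2.connectedComponentsWithStats(M.astype(np.uint8))
for i in range(1,n):
    if stt[i,4]>80:
        P=L[l==i]; print(stt[i],[np.round(q,1) for q in cv2.minAreaRect(P.astype(np.float32))],np.percentile(P[:,0],[2,98]).round(1),np.percentile(P[:,1],[2,98]).round(1))
M=(hsv[...,2]<110)&(hsv[...,1]>60)&(z>0.038)&(z<0.05)&(abs(L[...,1])<195)&(abs(L[...,0])<25); P=L[M]
print("stop side",len(P),np.percentile(P[:,0],[2,5,50,95,98]).round(1))
E
```

```text
t: 13.48
ee_pos: [0.5785, 0.0427, 0.0473]
tool_rot: [-90.0, 0.1, 8.9]
contact_force: [-7.2, -1.4, -0.0]
finger_gap: 0.0237
t 13.47 pos [0.5785 0.0427 0.0473] rot [-89.99   0.09   8.86] F [-7.16 -1.41 -0.01] T [-0.344  2.034  0.023] gap 0.0237
   in stop frame: tcp xy [-113.    -0.8] F [-7.29 -0.29]
ros ((-37.30601501464844, 128.33636474609375), (69.78842163085938, 75.1091537475586), 89.40113067626953) [-71.39395318 -34.15516518  -0.8289714 ]
gra ((-36.59876251220703, -131.97592163085938), (69.95172119140625, 74.31855773925781), 89.9448013305664) [-69.83207383 -36.09651535  -1.30522443]
[250 234  21  12  93] [array([-65.8, 131.2]), array([16.3, 60.8]), np.float64(0.8)] [-73.8 -58. ] [102.6 158. ]
[298 235  20  20 235] [array([-24.6,  41.1]), array([67.5, 50.5]), np.float64(87.3)] [-47.   -0.7] [ 8.4 66.4]
[309 249  41  27 636] [array([-36.4, -45.3]), array([80. , 73.7]), np.float64(2.5)] [-72.7  -1. ] [-81.  -14.8]
[336 263  47  29 732] [array([ -35.8, -133.2]), array([77.3, 72.9]), np.float64(1.1)] [-72.3  -1. ] [-168.7 -101.7]
stop side 85 [-3.9 -3.5 -1.1  1.4  1.7]
```

The force balance (about 7.5 to 8 N, with near-zero moment about z) and the images agree that the row is flush. I held it for about 1 s. Next I'll retreat straight back.

```bash
python3 -m jog '[[1,-0.1,0,0,0,0,0],[1,-0.3,0,0,0,0,0],[1,-0.7,0,0,0,0,0],[1,-1.5,0,0,0,0,0],[1,-2.5,0,0,0,0,0],[1,-4,-1,0,0,0,0],[1,-6,-1.5,0,0,0,0],[1,-8,-1.5,0,0,0,0]]'; python3 -m jog '[[1,-2,0,0,0,0,0],[1,-3.8,0,0,0,0,0],[1,-4.5,0,0,0,0,0],[1,-4.5,0,0,0,0,0],[1,-4.5,0,0,0,0,0]]'; python3 -c "
from h import *
st()
im,d=imaging.get_image('top'); cv2.imwrite('pics/top6.png',im[:,:,::-1])
o=manip.get_obs();p=o['ee_pos'].copy();p[2]=.0245;plan(p,o['tool_rot'][2])"
```

```text
t: 14.48
ee_pos: [0.4994, 0.0305, 0.0629]
tool_rot: [-90.0, -0.0, 8.9]
contact_force: [0.2, -0.1, -4.7]
finger_gap: 0.0235
t: 15.1
ee_pos: [0.4565, 0.0238, 0.0626]
tool_rot: [-90.0, -0.0, 8.9]
contact_force: [0.2, -0.4, -4.1]
finger_gap: 0.0234
t 15.10 pos [0.4565 0.0238 0.0626] rot [-9.001e+01 -3.000e-02  8.880e+00] F [ 0.22 -0.39 -4.08] T [-0.069  0.011  0.04 ] gap 0.0234
   in stop frame: tcp xy [-236.5   -0.7] F [ 0.16 -0.42]
shift cm [-0.   3.8  0. ] turn [ 0.02 -0.    0.03]
```

View pics/top6.png

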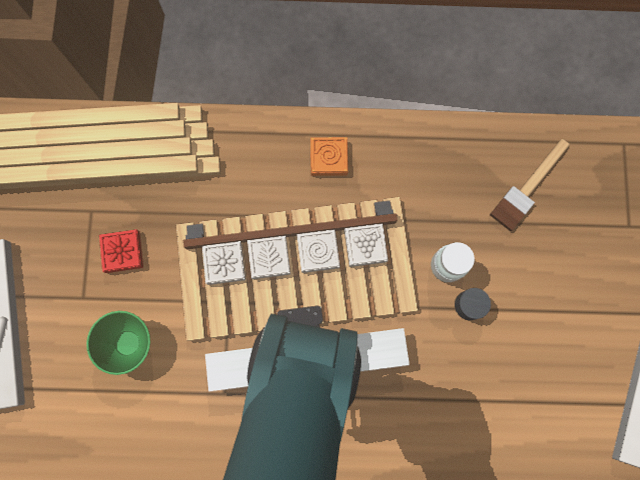

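All four tiles stand against the batten, with row centres at (223,263), (269,257), (320,250) and (367,244). The bar is clear in front of the board, so I'll lower it.

```bash
python3 -m jog '[[1,0,1,0,0,0,0],[1,0,2,0,0,0,0],[1,0,3,0,0,0,0],[1,0,3.5,0,0,0,0],[1,0,3.7,0,0,0,0],[1,0,3.8,0,0,0,0],[1,0,3.85,0,0,0,0],[1,0,3.85,0,0,0,0]]'; python3 -c "
from h import *
st()"
```

```text
t: 16.15
ee_pos: [0.4559, 0.0237, 0.0241]
tool_rot: [-90.0, -0.0, 8.9]
contact_force: [-0.5, 0.1, -3.5]
finger_gap: 0.0237
t 16.15 pos [0.4559 0.0237 0.0241] rot [-9.00e+01 -2.00e-02  8.88e+00] F [-0.51  0.1  -3.53] T [-0.027  0.09  -0.038] gap 0.0237
   in stop frame: tcp xy [-237.    -0.7] F [-0.49  0.18]
```

```bash
python3 -m jog '[[1,0,0.05,0,0,0,0],[1,0,0.07,0,0,0,0],[1,0,0.07,0,0,0,0]]'; python3 -c "
from h import *
st()"
```

```text
t: 16.52
ee_pos: [0.4559, 0.0237, 0.0234]
tool_rot: [-90.0, -0.0, 8.9]
contact_force: [-1.4, -0.1, 5.0]
finger_gap: 0.0237
t 16.52 pos [0.4559 0.0237 0.0234] rot [-9.00e+01 -1.00e-02  8.88e+00] F [-1.39 -0.07  5.  ] T [-0.015  0.488 -0.006] gap 0.0237
   in stop frame: tcp xy [-237.1   -0.7] F [-1.39  0.14]
```

On the bench: the vertical force has gone from −4 to +5 N. I'll release now. First I'll let the fingers open fully, then rise.

```bash
python3 -m jog '[[-1,0,-0.03,0,0,0,0],[-1,0,-0.03,0,0,0,0],[-1,0,-0.03,0,0,0,0],[-1,0,-0.03,0,0,0,0],[-1,0,-0.03,0,0,0,0],[-1,0,-0.03,0,0,0,0],[-1,0,-0.03,0,0,0,0],[-1,0,-0.03,0,0,0,0]]'; python3 -c "
from h import *
st()"
```

```text
t: 17.52
ee_pos: [0.4558, 0.0236, 0.0236]
tool_rot: [-90.0, -0.0, 8.9]
contact_force: [0.2, 0.3, 0.2]
finger_gap: 0.0934
t 17.52 pos [0.4558 0.0236 0.0236] rot [-90.01  -0.     8.87] F [0.2  0.31 0.23] T [-0.016  0.005  0.034] gap 0.0934
   in stop frame: tcp xy [-237.1   -0.7] F [0.24 0.27]
```

```bash
python3 -m jog '[[-1,0,-4,0,0,0,0],[-1,0,-8,0,0,0,0],[-1,0,-12,0,0,0,0],[-1,0,-16,0,0,0,0],[-1,0,-18,0,0,0,0],[-1,0,-18,0,0,0,0]]'; python3 -m jog '[[-1,0,0,5,0,0,0],[-1,0,0,10,0,0,0],[-1,0,0,15,0,0,0],[-1,0,0,20,0,0,0],[-1,0,0,25,0,0,0],[-1,0,0,30,0,0,0],[-1,0,0,32,0,0,0],[-1,0,0,32,0,0,0]]'; python3 - <<'E'
from h import *
st()
im,d=imaging.get_image("top"); im=im[:,:,::-1].copy(); cv2.imwrite("pics/top7.png",im)
W,hsv,z,L=barfit(im,d)
M=(hsv[...,1]<60)&(z>0.033)&(z<0.052)&(L[...,0]>-85)&(L[...,0]<0)&(abs(L[...,1])<175)
n,l,stt,_=cv2.connectedComponentsWithStats(M.astype(np.uint8))
for i in range(1,n):
    if stt[i,4]>300:
        P=W[l==i]; c,s,a=rect(P); print(L[l==i].mean(0).round(1),c,s,a)
M=(hsv[...,2]<125)&(hsv[...,1]>60)&(z>0.037)&(z<0.055)&(abs(L[...,0])<20)&(abs(L[...,1])<198)
P=L[M]; print("stop",len(P),cv2.minAreaRect(P.astype(np.float32)))
M=(hsv[...,1]<60)&(hsv[...,2]>110)&(z<0.02)&(L[...,0]<-185)&(L[...,0]>-270)&(abs(L[...,1])<190)
q=L[M];print("bar",M.sum(),cv2.minAreaRect(q.astype(np.float32)),np.median(z[M]),np.linalg.lstsq(np.c_[q,np.ones(len(q))],z[M]*1000,rcond=None)[0].round(4))
E
```

```text
t: 18.27
ee_pos: [0.4564, 0.0239, 0.2046]
tool_rot: [-89.9, -0.1, 8.9]
contact_force: [-0.2, 0.4, 1.0]
finger_gap: 0.0942
t: 19.27
ee_pos: [0.406, 0.3401, 0.2024]
tool_rot: [-90.1, 0.1, 9.0]
contact_force: [-0.8, -0.4, -0.3]
finger_gap: 0.0941
t 19.27 pos [0.406  0.3401 0.2024] rot [-9.008e+01  7.000e-02  8.950e+00] F [-0.78 -0.44 -0.3 ] T [-0.093  0.05   0.036] gap 0.0941
   in stop frame: tcp xy [-237.4  319.6] F [-0.84 -0.31]
[ -35.9 -131.8] [675.7 -75.3] [70.1 70.4] 9.1
[-35.5 -44.4] [662.2  11.4] [70.2 69.7] 9.33
[-35.7  45.8] [648. 101.] [70.3 69.9] 9.13
[-35.7 127.6] [635.3 182.1] [70.4 70.2] 8.74
stop 1559 ((6.681084156036377, -0.573272705078125), (15.619951248168945, 387.28179931640625), 0.10009735822677612)
bar 6294 ((-226.5515899658203, -2.0162506103515625), (353.4808349609375, 66.2889633178711), 89.95394134521484) 0.007586025532543728 [1.32000e-02 1.90000e-03 1.04483e+01]
```

View pics/top7.png

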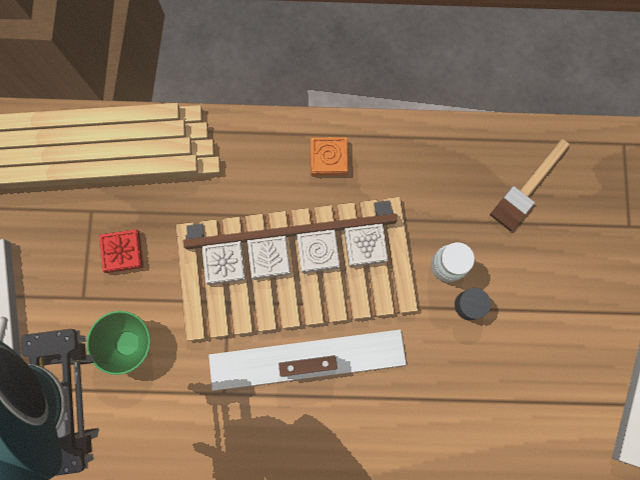

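All the checks hold: the tiles' centres are about −35.7 mm from the batten face and within 0.5° of square. The bar is flat at bench height, with its grip about 237 mm in front. The bystanders haven't moved.

```bash
python3 -c "
from cell import manip
print(manip.job_done())"
```

```text
the job is handed in; nothing more can be done
None
```

The task is done and handed in. `manip.job_done()` gives no verdict, so this rests on my own checks.

- **Pushing:** I gripped the straightedge at about 50 N, squared it to the batten (yaw 8.9°) and pushed the row back over the board. At the batten I used steps of 0.5 mm or less. The row was pressed for about 1 s, with wrist readings of 7 to 9 N and almost no moment about z. The highest reading I saw was 9.2 N. I only saw the force at the end of each move, so brief peaks in between were not measured.
- **Laying back:** I then laid the straightedge flat on the bench and released it.

| Last check (camera) | Measured | Required |
|---|---|---|
| Tile centres, x in stop frame | −35.5 to −35.9 mm | −37.8 to −30 mm |
| Tiles out of square | within about 0.5° | below 0.05 rad (2.9°) |
| Straightedge grip in front of stop (arm position at release) | about 237 mm | at least 175 mm |

The straightedge's top surface measured about 7.6 mm high, as it should for an 8 mm bar lying flat. The bowl, jar and weight look unmoved in the pictures; I did not re-measure them. The gripper was open and clear of everything.

One reading stood out: while pressing, the vertical wrist force rose by about 4 to 6 N. I took it for friction at the tile faces. It went away when I backed off. No check failed.

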